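Unsnap the battery box cover

TASK

Open the battery box on the bench: squeeze the cover's two spring tabs inward, just hard enough to free their hooks and without forcing them, keep them pressed while you lift the cover off, then set the cover down gently, right way up, inside the green tray that stands next to the box. Leave the loupe, the ring and the metal block alone.

Things in the scene. Friction and masses are not known exactly. Their poses are not given: they have to be found in the camera images.
- battery_box: open-topped grey battery box, 64 (x) x 110 (y) x 44 mm high, a screw lug at each y end (to 71 mm from the centre); screwed to the bench, cannot move. Origin: centre of its underside, z up. Its long walls end in an inward lip (z 40 to 44 mm) under which the cover's hooks catch; the opening between the lips is 47 (x) x 103 (y) mm.
- cover: loose grey cover snapped on the box, 62 (x) x 110 (y) x 52 mm, 0.1 to 0.2 kg. Origin: centre of the underside of its skirts, 15 mm above the box's underside while on; z up, axes as the box's. Its shell (z 29 to 51 mm) rests on the box's rim; the skirts below reach 29 mm into the box with 1 mm play all round, so it is clear once lifted 30 mm. A spring tab in the middle of each long side.
- cover_grips (a point): point in the cover midway between its two black ribbed finger grips, 38 mm above its origin; axes as the cover's. Squeeze the grips along x, with finger tips 4 mm below to 2 mm above this point (box rim 9 mm below it). Grips 32 mm wide in y, 6.5 mm below to 14 mm above; outer faces 25 to 33 mm to either side, each pushed on differently far, unmeasured: even pressing must be felt.
- tab_front: spring tab with finger grip on the cover's -x side; origin and axes coincide with the cover's at rest and shift up to 6.5 mm along +x as it is pressed. Spring 2 N to start plus 1.8 N per mm; its hook is free of the lip after 4 to 5 mm (9 to 11 N); hard stop at 6.5 mm (14 N). More than 16 N breaks it.
- tab_back: the same tab on the cover's +x side; shifts along -x as it is pressed in.
- green_tray: loose shallow green tray, 126 (x) x 196 (y) x 30 mm; origin: centre of its underside, z up. Its inner floor is 104 (x) x 174 (y) mm, 2 mm above the origin; walls 28 mm high. The cover fits in with its y along the tray's y.
- loupe: black loupe, a cup 34 mm across and 31 mm high, standing beyond the work; origin: centre of its underside. Bystander.
- ring_part: turned metal ring, 26 mm across and 16 mm high, lying beyond the work; origin: centre of its underside. Bystander.
- setup_block: aluminium setting block, 30 x 50 x 20 mm, lying beyond the work; origin: centre of its underside. Bystander.
Mind the look-alikes: they are no part of the job. What is shaped like the cover but brown, orange or red is not meant.

How it is judged:
By the outcome, as a careful person would: the job done as asked, in the order asked, and still so for the second after the job is handed in, with the robot touching nothing.
It also fails if it takes over 72 s, if anything falls off the work surface, if the arm or the gripper's body presses on something with over 40 N, if the wrist force passes 120 N, or if a joint passes its speed limit or range.

ROBOT

A 7-joint arm with a two-finger parallel gripper is mounted at the origin on a cart in front of the work surface, level with it; the furniture and walls round the work are solid. World frame = base frame: x ahead of the robot, y to its left, z up, the work surface at z = 0. Lengths are in mm, angles in degrees, forces in N, time in s.
With the tool pointing down it reaches from about 400 to 750 mm from the base axis. Payload 19.5 kg.
Tool frame: the origin (TCP) lies at the very end of the fingers, on their centre line; the grasp point (between the pads) lies env.hold_point_z behind it (env.hold_point_z is the distance from the TCP to the grasp point, in mm); z points along the fingers, y is the direction in which the jaws open and shut (so a half turn about z gives the same grasp; the last joint's range is limited). The gripper opens to 85 mm and grips with 20 to 120 N. Pads are 22 mm wide; open, the fingers measure 114 mm over their backs; the gripper's body (76 mm by 85 mm) begins 54 mm behind the grasp point. The pads swing forward as they close: fully open they stand 13 mm farther back than shut.
Start: joints at [-69.368, 40.479, -1.581, 85.061, 1.261, 54.483, -4.326], TCP at [224.854, 529.184, 231.268] pointing down, gripper open.
Joint ranges: [-155.06, 155.06], [-18.47, 123.98], [-90, 86.84], [0, 140.48], [-83.41, 263.41], [0, 116], [-161.91, 161.91]. Speed limits (degrees/s): [108.29, 108.29, 147.25, 147.25, 172.46, 172.46, 172.46].

INTERFACE

Orientations are given as [roll, pitch, yaw] about the fixed x, y, z axes, in that order (R = Rz(yaw) Ry(pitch) Rx(roll)).
In Python, from workcell import env gives the robot as it stands.
- The arm moves only by the shell command python3 -m jog 'ROWS'. ROWS is JSON, a list that holds one entry, the list of rows, each a list of 7 numbers: the shift along the tool's x, y, z in cm, then the turn, a rotation vector about the tool's x, y, z in rad, then the gripper's target within -1 to 1 (fully open at 1, half-way at 0, shut at -1). In form: [[[x, y, z, rx, ry, rz, claw], ...]]. A call has exactly 8 rows; each row is the pose to reach, as a shift and turn from the pose commanded when the call began, along the tool's axes at that moment; what a row does not reach only later rows make up. A row lasts 1/8 s, in which the tool goes at most 62.5 mm and 10.7 degrees, less where a joint would pass 70% of its speed; a pose out of reach is approached as far as the arm can. A call with a gripper value outside its range is refused whole. The fingers move at their own pace and stop on an object; the grip force is fixed at half the most. Time passes only in rows, so rows that repeat a pose let the fingers close, or fill a call up. It gives the time, the measured TCP pose, the force and the opening at its end, in the units of the state.
- env.read_state(): the state, without advancing time (a new reading comes with each control period).
- env.get_image(name): name is "scene" or "top"; returns (picture, depth): 400x640x3 uint8, blue, green, red; 400x640 float32, mm along the optical axis (not along the pixel's ray), 0 where there is no reading.
- env.camera_model(name): a dict with "camera_matrix" (3x3 intrinsics, pixels), "eye" and "orientation" of the camera in the world. Camera axes: x right, y up, looking along -z (the intrinsics and any distortion apply to the point x, -y, -z); pixel columns grow to the right and rows downward; lengths in mm; the calibration is good to about 2 mm. A picture is of the moment at which its call begins. camera_model takes no time and is no camera call.
- env.hand_in(): hands the job in, once; it reports no verdict.
The state is a dict: "time": time; "q": joint angles; "dq": joint speeds; "tau": joint torques, N m; "eef_pos": TCP position; "ee_rot": TCP orientation; "contact_force": force on the tool from outside, world axes, zero at the start; "wrist_torque": the same for the moment, N m; "gripper_width": finger opening in mm.
Only numpy, scipy, OpenCV 4.12 (cv2) and the standard library are available. Lean on these libraries where they do the work, as an engineer would, in place of code of your own. Each camera call takes 0.05 s, during which the arm holds its last target.

## Working session

There is one attempt and no reset: what is moved stays moved. The work goes in short steps, Python scripts to look and compute and a shell command to move; the robot and the scene stay as the last step left them, time stands still between calls to the robot, and variables do not carry over. Pictures are saved under pics/ and viewed, and the job is handed in when it is done.

```bash
ls -la; mkdir -p pics; python3 - <<'E'
from workcell import env
import cv2, numpy as np
s=env.read_state(); print(s); print(env.hold_point_z)
for n in("scene","top"):
    p,d=env.get_image(n); cv2.imwrite(f"pics/{n}0.png",p); np.save(f"pics/{n}0d.npy",d); print(env.camera_model(n))
E
```

```text
total 12
drwxr-xr-x  3 agent agent 4096 Dec  7 05:58 .
drwxr-xr-x 23 root  root  4096 Dec  7 05:58 ..
drwxr-xr-x  2 agent agent 4096 Dec  7 05:58 pics
{'time': 0.0, 'q': array([-69.36589665,  40.51294534,  -1.58265456,  85.08547046,
         1.26068879,  54.48222105,  -4.32660799]), 'dq': array([ 0.00744641,  0.13853769,  0.10586134, -0.01009768,  0.03105402,
        0.11783711, -0.13312963]), 'tau': array([ 7.05807133e-05, -8.83208227e+01,  1.23484600e+00, -2.36175621e+01,
        1.69732003e-02,  6.34868222e-03,  9.87486283e-05]), 'eef_pos': array([224.77870741, 528.94719837, 230.83283489]), 'ee_rot': array([-1.79936731e+02,  2.01249021e-03,  1.56976263e+02]), 'contact_force': array([ 0.87820252, -0.20051496, -0.21371945]), 'wrist_torque': array([ 0.03528309, -0.03246878,  0.01268795]), 'gripper_width': 85.39940406969899}
18.700000000000003
{'camera_matrix': array([[364.91867203,   0.        , 316.8135653 ],
       [  0.        , 364.91867203, 197.76664674],
       [  0.        ,   0.        ,   1.        ]]), 'eye': array([-141.70231485,  505.46798239,  490.27602044]), 'orientation': array([  61.68457   ,   -0.69383246, -121.79768169])}
{'camera_matrix': array([[502.41672667,   0.        , 319.36437142],
       [  0.        , 502.41672667, 198.14703409],
       [  0.        ,   0.        ,   1.        ]]), 'eye': array([ 454.46800186,   79.43417169, 1047.9117944 ]), 'orientation': array([  3.98250668,  -1.16720065, -90.33950665])}
```

View pics/scene0.png

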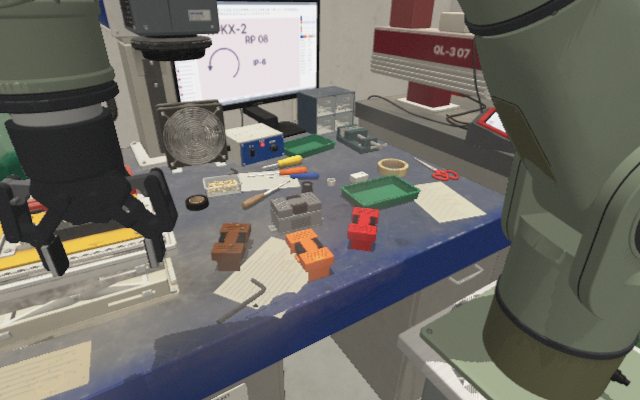

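View pics/top0.png

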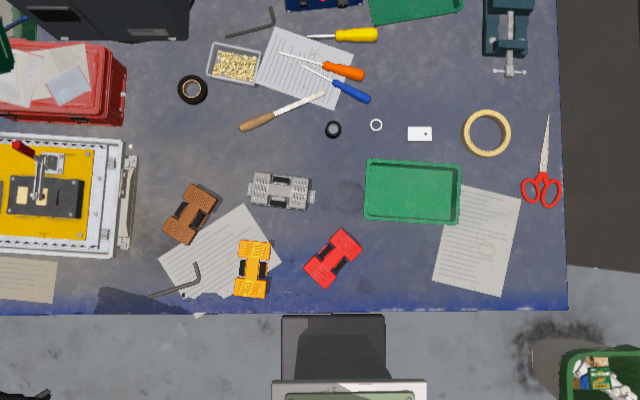

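The top view shows the grey box and cover at about (281,191), long axis along the image's x. The green tray is at (412,191), the loupe at (333,129), the ring at (376,125) and the block at (420,134). The brown, orange and red look-alikes lie nearer the robot.

```bash
cat > h.py <<'E'
import numpy as np, cv2
from scipy.spatial.transform import Rotation as R
from workcell import env
def cam(n):
    m=env.camera_model(n); K=m["camera_matrix"]; e=np.array(m["eye"]); 
    Rm=R.from_euler('xyz',m["orientation"],degrees=True).as_matrix()@np.diag([1,-1,-1])
    return K,e,Rm
def ray(n,uv,z):
    K,e,Rm=cam(n); uv=np.atleast_2d(np.asarray(uv,float))
    d=np.c_[uv,np.ones(len(uv))]@np.linalg.inv(K).T@Rm.T
    return e+d*((z-e[2])/d[:,2:])
def pts(n,d):
    K,e,Rm=cam(n); h,w=d.shape; u,v=np.meshgrid(np.arange(w),np.arange(h))
    c=np.stack([(u-K[0,2])/K[0,0]*d,(v-K[1,2])/K[1,1]*d,d],-1)
    return c@Rm.T+e
def proj(n,P):
    K,e,Rm=cam(n); c=(np.atleast_2d(P)-e)@Rm@K.T; return c[:,:2]/c[:,2:]
def tool(dw,s=None):
    "world shift mm -> tool axes cm"
    s=s or env.read_state()
    return R.from_euler('xyz',s["ee_rot"],degrees=True).inv().apply(dw)/10
E
python3 - <<'E'
from h import *
p=cv2.imread("pics/top0.png"); d=np.load("pics/top0d.npy")
P=pts("top",d)
print("table z",np.median(P[150:165,300:340,2]), np.median(P[225:235,330:345,2]))
c=p[150:235,235:475]; cv2.imwrite("pics/topc.png",cv2.resize(c,None,fx=3.3,fy=3.3,interpolation=cv2.INTER_NEAREST))
# cover mask by height
win=np.zeros(d.shape,bool); win[160:222,235:325]=1
z=P[...,2]
for lo,hi in((30,50),(50,75),(58,75)):
    m=win&(z>lo)&(z<hi)
    q=P[m]; r=cv2.minAreaRect(q[:,:2].astype(np.float32)); print(lo,hi,m.sum(),r,np.median(q[:,2]),np.percentile(q[:,2],[5,95]))
g=cv2.cvtColor(p,cv2.COLOR_BGR2HSV); m=(g[...,0]>60)&(g[...,0]<90)&(g[...,1]>100)
m[:, :340]=0;m[:,480:]=0;m[:140]=0;m[240:]=0
rim=m&(z>22)
for mm,zz in((m,30),):
    v,u=np.nonzero(mm); q=ray("top",np.c_[u,v],zz); print("tray ray z30",cv2.minAreaRect(q[:,:2].astype(np.float32)))
q=P[rim]; print("tray depth rim",rim.sum(),cv2.minAreaRect(q[:,:2].astype(np.float32)),np.median(q[:,2]))
fl=m&(z<15); print("floor z",np.median(P[fl][:,2]))
E
```

```text
table z 0.22337495160320486 1.5796023851141854
30 50 115 ((538.1123657226562, 137.1425323486328), (109.19506072998047, 64.16018676757812), 82.64386749267578) 43.237095148013964 [32.10822059 47.79282437]
50 75 1663 ((538.1673583984375, 137.64102172851562), (110.29399108886719, 62.53090286254883), 82.26577758789062) 65.69923495137198 [62.21775772 68.75788628]
58 75 1641 ((538.1800537109375, 137.73463439941406), (110.10504913330078, 62.53090286254883), 82.26577758789062) 65.73552897475008 [62.51323784 68.76195586]
tray ray z30 ((538.1368408203125, -130.98605346679688), (195.11961364746094, 125.25151062011719), 85.68743133544922)
tray depth rim 1108 ((535.1184692382812, -75.24169921875), (143.60389709472656, 317.9533996582031), 3.231904983520508) 29.665858306215682
floor z 2.654709039803265
```

View pics/topc.png

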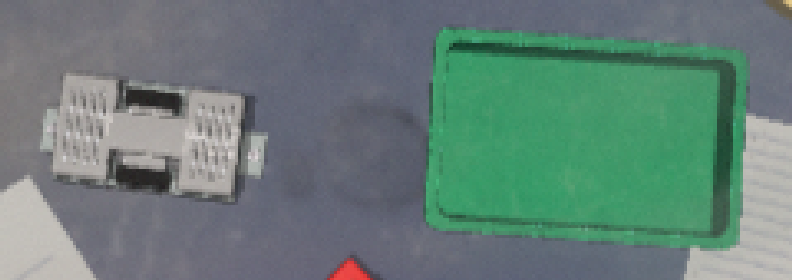

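```bash
python3 - <<'E'
from h import *
p=cv2.imread("pics/scene0.png"); d=np.load("pics/scene0d.npy"); P=pts("scene",d)
# fingers
for u0,u1 in((0,80),(135,180)):
    sub=P[200:285,u0:u1]; dd=d[200:285,u0:u1]
    m=(np.linalg.norm(sub-np.array([225,529,250]),axis=2)<90)&(dd>0)&(sub[...,2]<300)
    q=sub[m]; print(m.sum(), q[:,2].min(), np.percentile(q[:,2],[1,3,10]))
    b=q[q[:,2]<q[:,2].min()+6]; print(b.min(0),b.max(0),b.mean(0))
cv2.imwrite("pics/f0.png",cv2.resize(p[150:290,0:200],None,fx=4,fy=4,interpolation=cv2.INTER_NEAREST))
T=proj("scene",[[224.8,529,231],[224.8,529,250]]);print(T)
# grips in top view
p=cv2.imread("pics/top0.png");d=np.load("pics/top0d.npy");P=pts("top",d)
v=p.max(2)
m=((v<50)).astype(np.uint8); m[:160]=0;m[222:]=0;m[:,:245]=0;m[:,320:]=0
n,l,st,ce=cv2.connectedComponentsWithStats(m)
for i in range(1,n):
    if st[i,4]>15:
        vv,uu=np.nonzero(l==i); q=ray("top",np.c_[uu,vv],67)
        b=np.deg2rad(-7.7); Rb=np.array([[np.cos(b),-np.sin(b)],[np.sin(b),np.cos(b)]])
        loc=(q[:,:2]-[538.2,137.7])@Rb
        print(st[i],ce[i],loc.min(0),loc.max(0),np.percentile(P[l==i][:,2],[5,50,95]))
# heights along path
z=P[...,2]; 
for nm,reg in(("left machine",(130,260,0,130)),("all",(0,320,0,640))):
    a,b_,c,e=reg; print(nm,np.percentile(z[a:b_,c:e],[99,100]))
Q=P[z>120]; print(Q.min(0),Q.max(0))
E
```

```text
1541 243.3204730248517 [245.78558615 247.59949411 253.61744561]
[231.97457124 563.3045788  243.32047302] [250.96335204 577.83710432 249.31935986] [240.81738793 569.14045159 246.90287076]
1143 243.9099862591717 [247.02404494 250.34517379 256.63985312]
[195.16999363 482.62457994 243.90998626] [208.19446355 492.47628133 249.77765399] [199.66231751 487.91425852 247.6302156 ]
[[111.88082394 277.46455053]
 [107.19310499 263.14389739]]
[273 177  16   7  66] [280.86363636 179.39393939] [ 16.67419103 -15.27635329] [26.09060437 14.87030673] [64.13982765 66.34041    69.50531841]
[270 201  16   7  71] [277.92957746 203.29577465] [-31.32370188 -15.18809497] [-20.87575816  14.59934211] [63.9936421  66.62784603 69.74069754]
left machine [ 248.13393956 1047.9117944 ]
all [ 525.61586514 1047.9117944 ]
[205.64707437  79.43417169 120.01082747] [ 828.04776484  649.95579041 1047.9117944 ]
```

```bash
python3 - <<'E'
import cv2
p=cv2.imread("pics/scene0.png");cv2.imwrite("pics/s0c.png",cv2.resize(p[170:290,200:400],None,fx=4,fy=4,interpolation=cv2.INTER_CUBIC))
E
```

```text
(no output)
```

View pics/f0.png

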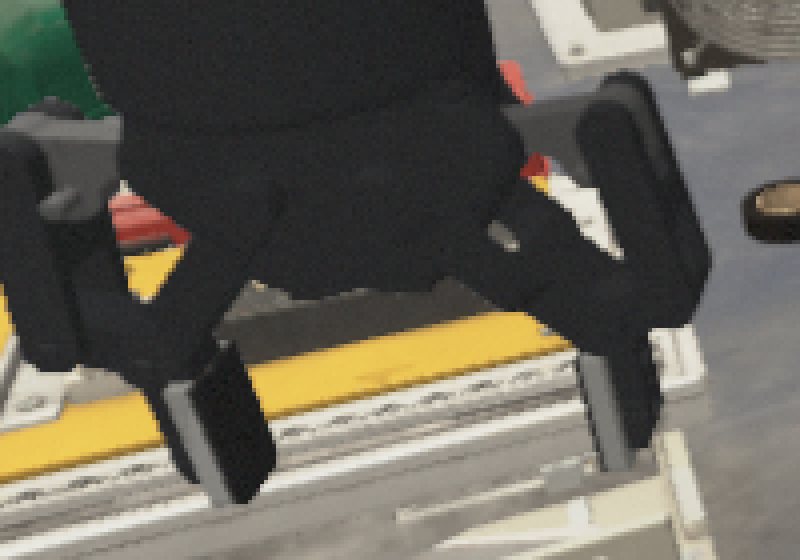

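View pics/s0c.png

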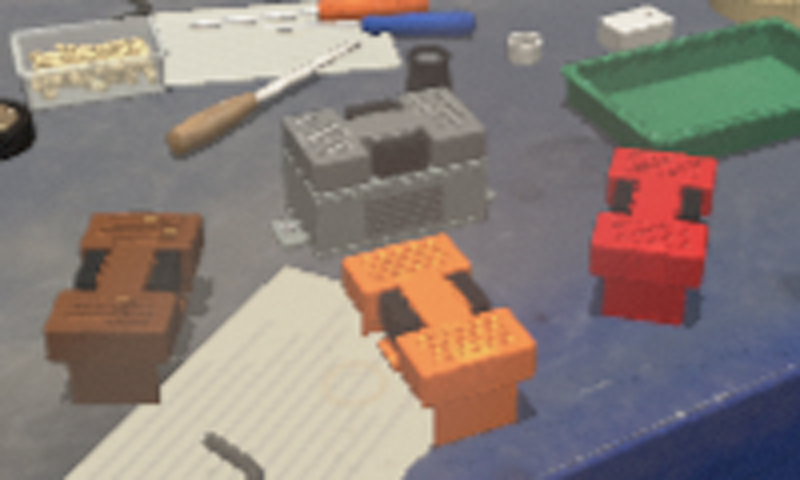

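```bash
python3 - <<'E'
from h import *
s=env.read_state()
print(tool([535.6-s['eef_pos'][0],138.05-s['eef_pos'][1],-10]), np.deg2rad(s['ee_rot'][2]-82.3))
E
```

```text
[-43.89774742 -23.82701489   1.02355721] 1.303442216389279
```

```bash
python3 -m jog '[[[-5.0,-2.7,0.1,0,0,0.15,1],[-10.2,-5.5,0.3,0,0,0.31,1],[-15.5,-8.4,0.4,0,0,0.47,1],[-20.7,-11.2,0.5,0,0,0.63,1],[-26.0,-14.1,0.6,0,0,0.79,1],[-31.2,-16.9,0.8,0,0,0.95,1],[-36.5,-19.8,0.9,0,0,1.11,1],[-41.0,-22.3,1.0,0,0,1.27,1]]]'
python3 - <<'E'
from h import *
s=env.read_state(); print(s['eef_pos'],s['ee_rot'],s['q'].round(1),s['gripper_width'])
print(tool([535.6-s['eef_pos'][0],138.05-s['eef_pos'][1],65-s['eef_pos'][2]]), np.deg2rad(s['ee_rot'][2]-82.3))
E
```

```text
time: 1.1
eef_pos: [516.1, 161.5, 221.2]
ee_rot: [-180.0, 0.0, 83.9]
contact_force: [1.4, 1.1, 0.7]
gripper_width: 85.6
[516.05666638 161.54075846 221.16387642] [-1.79994990e+02  1.90141079e-02  8.38715029e+01] [-29.   39.2  15.6  93.5 -13.   49.1 -14.4] 85.61778041689935
[-2.12182634  2.19531386 15.61690076] 0.02742790037905302
```

```bash
python3 -m jog '[[[-1.0,1.0,0.5,0,0,0.015,1],[-2.1,2.2,2,0,0,0.028,1],[-2.1,2.2,5,0,0,0.028,1],[-2.1,2.2,9,0,0,0.028,1],[-2.1,2.2,13,0,0,0.028,1],[-2.1,2.2,15.6,0,0,0.028,1],[-2.1,2.2,15.6,0,0,0.028,1],[-2.1,2.2,15.6,0,0,0.028,1]]]'
python3 - <<'E'
from h import *
for n in("scene","top"):
    p,d=env.get_image(n); np.save(f"pics/{n}1d.npy",d); cv2.imwrite(f"pics/{n}1.png",p)
    a,b,c,e=(110,270,180,420) if n=="scene" else (130,250,200,380)
    cv2.imwrite(f"pics/{n}1c.png",cv2.resize(p[a:b,c:e],None,fx=3.3,fy=3.3))
s=env.read_state(); print(s['eef_pos'],s['ee_rot'],s['contact_force'],s['gripper_width'])
E
```

```text
time: 2.1
eef_pos: [534.9, 140.8, 66.0]
ee_rot: [180.0, -0.0, 82.7]
contact_force: [0.4, 0.3, -0.2]
gripper_width: 85.4
[535.14023837 140.81103382  66.30916871] [ 1.79925265e+02 -3.48900011e-02  8.26419041e+01] [ 0.37726241 -0.01427885  0.07276183] 85.07662328328554
```

View pics/scene1c.png

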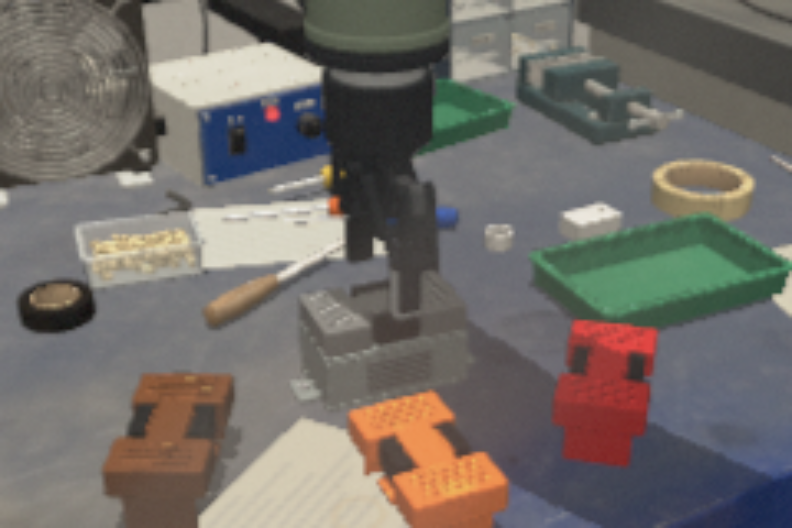

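View pics/top1c.png

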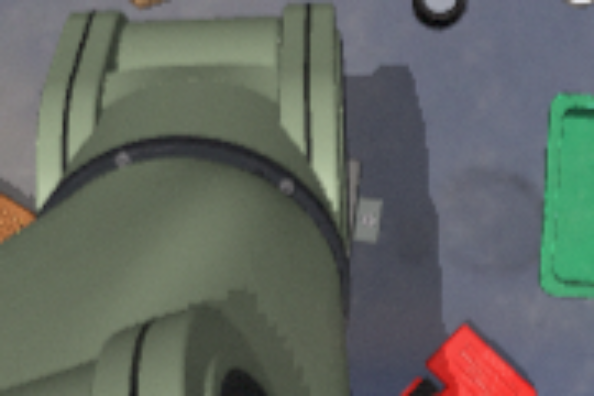

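```bash
python3 -m jog '[[[-0.27,0.09,0.2,0,0,0.006,1],[-0.27,0.09,0.5,0,0,0.006,1],[-0.27,0.09,0.9,0,0,0.006,1],[-0.27,0.09,1.3,0,0,0.006,1],[-0.27,0.09,1.6,0,0,0.006,1],[-0.27,0.09,1.6,0,0,0.006,0.6],[-0.27,0.09,1.6,0,0,0.006,0.6],[-0.27,0.09,1.6,0,0,0.006,0.6]]]'
python3 - <<'E'
from h import *
p,d=env.get_image("scene"); np.save("pics/scene2d.npy",d); cv2.imwrite("pics/scene2.png",p)
cv2.imwrite("pics/scene2c.png",cv2.resize(p[160:250,250:350],None,fx=6,fy=6,interpolation=cv2.INTER_CUBIC))
s=env.read_state(); print(s['eef_pos'],s['ee_rot'],s['contact_force'],s['wrist_torque'],s['gripper_width'])
E
```

```text
time: 3.2
eef_pos: [535.4, 137.7, 49.4]
ee_rot: [180.0, 0.0, 82.3]
contact_force: [0.9, 0.1, -0.1]
gripper_width: 68.3
[535.3573122  137.68442998  49.37931038] [1.79990717e+02 2.97051053e-03 8.22651228e+01] [-0.09825203 -0.73526309  0.02439444] [ 0.03773726 -0.04382231 -0.03043997] 68.34279617390831
```

View pics/scene2c.png

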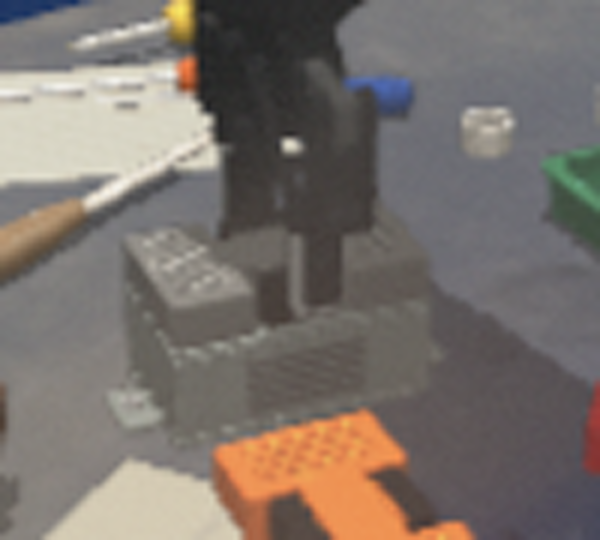

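```bash
cat > rd.py <<'E'
from h import *
F=[];W=[];X=[];T=[]
for i in range(6):
    s=env.read_state(); F.append(s['contact_force']);W.append(s['gripper_width']);X.append(s['eef_pos']);T.append(s['wrist_torque'])
    if i<5: env.get_image("top")
Ri=R.from_euler('xyz',s['ee_rot'],degrees=True).inv()
print("t",s['time'],"Ftool",Ri.apply(np.mean(F,0)).round(2),"sd",np.std(F,0).round(2),"Ttool",Ri.apply(np.mean(T,0)).round(3),"w",np.mean(W).round(2),"tcp",np.mean(X,0).round(2),s['ee_rot'].round(2))
E
python3 -m jog '[[[0,0,0,0,0,0,0.55],[0,0,0,0,0,0,0.5],[0,0,0,0,0,0,0.45],[0,0,0,0,0,0,0.42],[0,0,0,0,0,0,0.42],[0,0,0,0,0,0,0.42],[0,0,0,0,0,0,0.42],[0,0,0,0,0,0,0.42]]]'; python3 rd.py
```

```text
time: 4.25
eef_pos: [535.3, 137.7, 49.3]
ee_rot: [180.0, 0.0, 82.3]
contact_force: [0.1, -0.1, 0.8]
gripper_width: 60.6
t 4.5 Ftool [-0.11  0.44 -0.23] sd [0.51 0.54 0.44] Ttool [-0.106 -0.009 -0.005] w 60.63 tcp [535.31 137.68  49.3 ] [180.     0.    82.27]
```

```bash
python3 -m jog '[[[0,0,0,0,0,0,0.40],[0,0,0,0,0,0,0.38],[0,0,0,0,0,0,0.36],[0,0,0,0,0,0,0.35],[0,0,0,0,0,0,0.35],[0,0,0,0,0,0,0.35],[0,0,0,0,0,0,0.35],[0,0,0,0,0,0,0.35]]]'; python3 rd.py
```

```text
time: 5.5
eef_pos: [535.4, 137.7, 49.3]
ee_rot: [180.0, 0.0, 82.3]
contact_force: [2.8, -0.8, 2.7]
gripper_width: 57.3
t 5.75 Ftool [ 0.22  2.39 -2.23] sd [0.58 0.66 0.23] Ttool [-0.61  -0.026 -0.001] w 57.64 tcp [535.32 137.67  49.3 ] [-1.800e+02  1.000e-02  8.226e+01]
```

```bash
python3 -m jog '[[[0,0,0,0,0,0,0.34],[0,0,0,0,0,0,0.32],[0,0,0,0,0,0,0.30],[0,0,0,0,0,0,0.28],[0,0,0,0,0,0,0.28],[0,0,0,0,0,0,0.28],[0,0,0,0,0,0,0.28],[0,0,0,0,0,0,0.28]]]'; python3 rd.py
```

```text
time: 6.75
eef_pos: [535.3, 137.7, 49.4]
ee_rot: [180.0, 0.0, 82.3]
contact_force: [1.1, 0.8, 5.8]
gripper_width: 54.7
t 7.0 Ftool [ 0.08  1.53 -5.65] sd [0.53 0.68 0.39] Ttool [-0.338 -0.011 -0.025] w 54.73 tcp [535.29 137.69  49.39] [-180.      0.     82.26]
```

```bash
python3 -m jog '[[[0,0.02,0,0,0,0,0.27],[0,0.04,0,0,0,0,0.26],[0,0.04,0,0,0,0,0.25],[0,0.04,0,0,0,0,0.24],[0,0.04,0,0,0,0,0.23],[0,0.04,0,0,0,0,0.23],[0,0.04,0,0,0,0,0.23],[0,0.04,0,0,0,0,0.23]]]'; python3 rd.py
```

```text
time: 8.0
eef_pos: [535.6, 137.7, 49.5]
ee_rot: [-180.0, 0.0, 82.3]
contact_force: [0.3, -1.1, 8.1]
gripper_width: 52.5
t 8.25 Ftool [-0.27  0.63 -8.2 ] sd [0.32 0.41 0.36] Ttool [-0.112 -0.031 -0.045] w 52.72 tcp [535.61 137.67  49.48] [-179.99   -0.     82.27]
```

```bash
python3 -m jog '[[[0,0.02,0,0,0,0,0.22],[0,0.02,0,0,0,0,0.21],[0,0.02,0,0,0,0,0.20],[0,0.02,0,0,0,0,0.19],[0,0.02,0,0,0,0,0.18],[0,0.02,0,0,0,0,0.17],[0,0.02,0,0,0,0,0.16],[0,0.02,0,0,0,0,0.16]]]'; python3 rd.py
```

```text
time: 9.25
eef_pos: [535.8, 137.7, 49.7]
ee_rot: [180.0, -0.0, 82.3]
contact_force: [-1.4, -1.8, 12.6]
gripper_width: 49.7
t 9.5 Ftool [ -0.67  -0.72 -12.59] sd [0.4  0.7  0.49] Ttool [ 0.086 -0.083 -0.046] w 49.86 tcp [535.86 137.66  49.68] [ 1.800e+02 -1.000e-02  8.227e+01]
```

```bash
python3 -m jog '[[[0,-0.01,0,0,0,0,0.15],[0,-0.01,0,0,0,0,0.14],[0,-0.01,0,0,0,0,0.13],[0,-0.01,0,0,0,0,0.12],[0,-0.01,0,0,0,0,0.11],[0,-0.01,0,0,0,0,0.10],[0,-0.01,0,0,0,0,0.10],[0,-0.01,0,0,0,0,0.10]]]'; python3 rd.py
```

```text
time: 10.5
eef_pos: [535.9, 137.7, 49.9]
ee_rot: [180.0, -0.0, 82.3]
contact_force: [-0.8, -0.3, 16.0]
gripper_width: 47.0
t 10.75 Ftool [ -0.87  -0.51 -16.5 ] sd [0.4  0.68 0.33] Ttool [ 0.137 -0.118 -0.053] w 47.15 tcp [535.92 137.66  49.89] [ 1.7997e+02 -1.0000e-02  8.2270e+01]
```

```bash
python3 -m jog '[[[0,-0.02,0,0,0,0,0.09],[0,-0.02,0,0,0,0,0.08],[0,-0.02,0,0,0,0,0.07],[0,-0.02,0,0,0,0,0.07],[0,-0.02,0,0,0,0,0.07],[0,-0.02,0,0,0,0,0.07],[0,-0.02,0,0,0,0,0.07],[0,-0.02,0,0,0,0,0.07]]]'; python3 rd.py
```

```text
time: 11.75
eef_pos: [535.9, 137.7, 50.0]
ee_rot: [180.0, -0.0, 82.3]
contact_force: [-1.7, -0.3, 17.8]
gripper_width: 46.0
t 12.0 Ftool [ -0.92  -0.42 -17.93] sd [0.78 0.35 0.41] Ttool [ 0.085 -0.142 -0.047] w 46.05 tcp [535.86 137.69  49.98] [ 1.7996e+02 -2.0000e-02  8.2260e+01]
```

```bash
python3 -m jog '[[[0,0,-0.05,0,0,0,0.07],[0,0,-0.1,0,0,0,0.07],[0,0,-0.15,0,0,0,0.07],[0,0,-0.2,0,0,0,0.07],[0,0,-0.25,0,0,0,0.07],[0,0,-0.3,0,0,0,0.07],[0,0,-0.35,0,0,0,0.07],[0,0,-0.4,0,0,0,0.07]]]'; python3 rd.py
```

```text
time: 13.0
eef_pos: [535.5, 137.6, 53.3]
ee_rot: [-180.0, 0.0, 82.3]
contact_force: [0.4, -0.8, -1.9]
gripper_width: 46.1
t 13.25 Ftool [0.05 0.59 1.77] sd [0.34 0.51 0.37] Ttool [-0.144  0.007 -0.044] w 45.97 tcp [535.58 137.65  53.33] [-1.800e+02  1.000e-02  8.226e+01]
```

```bash
python3 -m jog '[[[0,0,-0.3,0,0,0,0.07],[0,0,-0.8,0,0,0,0.07],[0,0,-1.3,0,0,0,0.07],[0,0,-1.8,0,0,0,0.07],[0,0,-2.3,0,0,0,0.07],[0,0,-2.8,0,0,0,0.07],[0,0,-3.3,0,0,0,0.07],[0,0,-3.7,0,0,0,0.07]]]'; python3 - <<'E'
from h import *
p,d=env.get_image("scene"); np.save("pics/scene3d.npy",d)
cv2.imwrite("pics/scene3c.png",cv2.resize(p[120:270,220:440],None,fx=3.5,fy=3.5,interpolation=cv2.INTER_CUBIC))
E
```

```text
time: 14.25
eef_pos: [535.6, 137.7, 90.6]
ee_rot: [-180.0, 0.0, 82.3]
contact_force: [-0.6, -0.9, -1.2]
gripper_width: 45.5
```

View pics/scene3c.png

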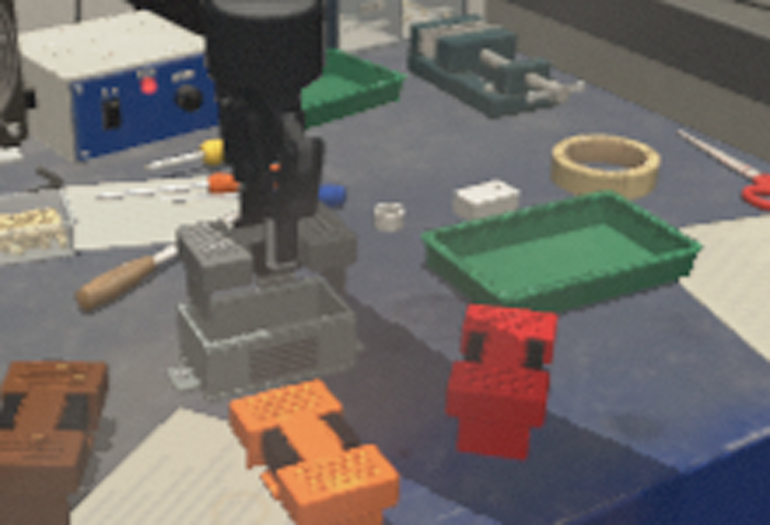

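```bash
python3 - <<'E'
from h import *
s=env.read_state();print(s['eef_pos'],tool(np.array([535.5,-131,115])-s['eef_pos'],s),np.deg2rad(s['ee_rot'][2]-85.7),s['contact_force'],s['gripper_width'])
p,d=env.get_image("top"); d2=np.load("pics/scene3d.npy"); P=pts("scene",d2)
# cover top height from scene depth: points in cover footprint above 80
m=(np.abs(P[...,0]-538)<40)&(np.abs(P[...,1]-138)<62)&(P[...,2]>85)&(P[...,2]<125)&(np.abs(P[...,1]-138)>25)
print(m.sum(),np.histogram(P[m][:,2],bins=20))
E
```

```text
[535.73534032 137.65692151  90.99465365] [-26.62403277   3.5948976   -2.40127583] -0.06000431915742738 [-0.66591448  0.22954423 -1.09917822] 45.99838677770678
491 (array([  7,   8,  11,  18,   9,  16,  17,  10,  13,  16,  14,  19,  16,
        13,  12,  16,  21,  73, 151,  31]), array([ 85.18106868,  86.35700053,  87.53293237,  88.70886421,
        89.88479605,  91.0607279 ,  92.23665974,  93.41259158,
        94.58852342,  95.76445527,  96.94038711,  98.11631895,
        99.29225079, 100.46818264, 101.64411448, 102.82004632,
       103.99597817, 105.17191001, 106.34784185, 107.52377369,
       108.69970554]))
```

```bash
python3 -m jog '[[[0,0,-0.5,0,0,0,0.07],[0,0,-1.2,0,0,0,0.07],[-0.5,0.07,-1.9,0,0,0,0.07],[-2,0.27,-2.3,0,0,0,0.07],[-4.5,0.6,-2.4,0,0,-0.01,0.07],[-7.5,1.0,-2.4,0,0,-0.015,0.07],[-10.5,1.4,-2.4,0,0,-0.02,0.07],[-13.5,1.8,-2.4,0,0,-0.03,0.07]]]'
python3 -m jog '[[[-3,0.4,0,0,0,-0.01,0.07],[-6,0.8,0,0,0,-0.015,0.07],[-9,1.2,0,0,0,-0.02,0.07],[-11.5,1.6,0,0,0,-0.03,0.07],[-12.8,1.8,0,0,0,-0.03,0.07],[-13.2,1.85,0,0,0,-0.03,0.07],[-13.2,1.85,0,0,0,-0.03,0.07],[-13.2,1.85,0,0,0,-0.03,0.07]]]'
python3 - <<'E'
from h import *
for n in("scene","top"):
    p,d=env.get_image(n); np.save(f"pics/{n}4d.npy",d)
    cv2.imwrite(f"pics/{n}4.png",p)
s=env.read_state();print(s['eef_pos'],s['ee_rot'],tool(np.array([535.5,-131,60])-s['eef_pos'],s),np.deg2rad(s['ee_rot'][2]-85.7),s['contact_force'],s['gripper_width'])
E
```

```text
time: 15.35
eef_pos: [535.0, -0.8, 114.5]
ee_rot: [180.0, 0.0, 83.9]
contact_force: [0.5, 0.3, -1.4]
gripper_width: 46.1
time: 16.35
eef_pos: [539.9, -130.9, 114.3]
ee_rot: [-180.0, -0.0, 85.8]
contact_force: [-0.1, 0.2, -2.2]
gripper_width: 45.3
[ 539.89611933 -131.08727317  114.33389496] [-1.79997418e+02 -4.27564408e-03  8.57519084e+01] [-0.0242665  -0.43880578  5.43340748] 0.0009059724064641021 [-0.57595535 -0.29497359 -2.06494273] 46.10755823137607
```

View pics/scene4.png

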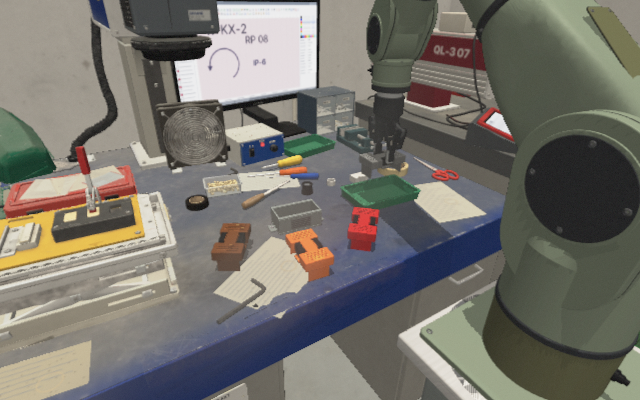

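View pics/top4.png

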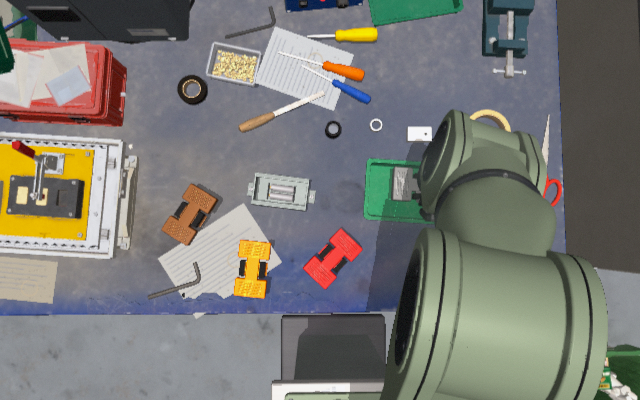

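The open box is empty at (281,191) in the top view. The carried cover hangs over the tray at (380,163) in the scene view, and the bystanders have not moved. Now lowering.

```bash
python3 -m jog '[[[0,-0.2,0.5,0,0,0,0.07],[0,-0.44,1.3,0,0,0,0.07],[0,-0.44,2.3,0,0,0,0.07],[0,-0.44,3.3,0,0,0,0.07],[0,-0.44,4.3,0,0,0,0.07],[0,-0.44,5.2,0,0,0,0.07],[0,-0.44,5.9,0,0,0,0.07],[0,-0.44,6.4,0,0,0,0.07]]]'
python3 rd.py
```

```text
time: 17.45
eef_pos: [535.4, -131.4, 49.9]
ee_rot: [-180.0, 0.0, 85.7]
contact_force: [-0.2, 0.4, -1.4]
gripper_width: 46.0
t 17.7 Ftool [ 0.13 -0.25  1.71] sd [0.45 0.3  0.52] Ttool [-0.016 -0.002 -0.009] w 45.91 tcp [ 535.4  -131.45   50.09] [1.7998e+02 1.0000e-02 8.5700e+01]
```

```bash
python3 -m jog '[[[0,0,0.2,0,0,0,0.07],[0,0,0.4,0,0,0,0.07],[0,0,0.6,0,0,0,0.07],[0,0,0.8,0,0,0,0.07],[0,0,0.95,0,0,0,0.07],[0,0,1.05,0,0,0,0.07],[0,0,1.1,0,0,0,0.07],[0,0,1.1,0,0,0,0.07]]]'
python3 rd.py
python3 -m jog '[[[0,0,0.03,0,0,0,0.07],[0,0,0.06,0,0,0,0.07],[0,0,0.09,0,0,0,0.07],[0,0,0.12,0,0,0,0.07],[0,0,0.15,0,0,0,0.07],[0,0,0.15,0,0,0,0.07],[0,0,0.15,0,0,0,0.07],[0,0,0.15,0,0,0,0.07]]]'
python3 rd.py
```

```text
time: 18.7
eef_pos: [535.4, -131.5, 39.3]
ee_rot: [-180.0, 0.0, 85.7]
contact_force: [0.1, -0.3, -2.1]
gripper_width: 45.3
t 18.95 Ftool [ 0.11 -0.31  2.09] sd [0.61 0.38 0.45] Ttool [ 0.019 -0.008 -0.001] w 45.81 tcp [ 535.44 -131.46   39.35] [1.80e+02 1.00e-02 8.57e+01]
time: 19.95
eef_pos: [535.5, -131.5, 37.9]
ee_rot: [180.0, 0.0, 85.7]
contact_force: [0.6, 0.4, 3.2]
gripper_width: 45.7
t 20.2 Ftool [ 0.07 -0.07 -3.44] sd [0.54 0.43 0.37] Ttool [ 0.061  0.036 -0.01 ] w 45.9 tcp [ 535.48 -131.47   37.89] [1.7999e+02 1.0000e-02 8.5700e+01]
```

```bash
python3 -m jog '[[[0,0,0.03,0,0,0,0.12],[0,0,0.07,0,0,0,0.17],[0,0,0.11,0,0,0,0.22],[0,0,0.15,0,0,0,0.27],[0,0,0.19,0,0,0,0.32],[0,0,0.22,0,0,0,0.37],[0,0,0.22,0,0,0,0.42],[0,0,0.22,0,0,0,0.47]]]'
python3 rd.py
```

```text
time: 21.2
eef_pos: [535.5, -131.4, 35.6]
ee_rot: [180.0, 0.0, 85.7]
contact_force: [-0.3, -0.8, -0.8]
gripper_width: 62.5
t 21.45 Ftool [-0.34 -0.15 -0.22] sd [0.56 0.4  0.62] Ttool [-0.007 -0.006  0.002] w 62.8 tcp [ 535.44 -131.46   35.65] [1.80e+02 1.00e-02 8.57e+01]
```

```bash
python3 -m jog '[[[0,0,0,0,0,0,0.6],[0,0,0,0,0,0,0.8],[0,0,-0.5,0,0,0,0.8],[0,0,-2,0,0,0,0.8],[0,0,-5,0,0,0,0.8],[0,0,-9,0,0,0,0.8],[0,0,-13,0,0,0,0.8],[0,0,-16,0,0,0,0.8]]]'
python3 -m jog '[[[3,0,0,0,0,0,0.8],[8,0,0,0,0,0,0.8],[13,0,0,0,0,0,0.8],[18,0,0,0,0,0,0.8],[23,0,0,0,0,0,0.8],[26,0,0,0,0,0,0.8],[27,0,0,0,0,0,0.8],[27,0,0,0,0,0,0.8]]]'
python3 - <<'E'
from h import *
for n in("scene","top"):
    p,d=env.get_image(n); np.save(f"pics/{n}5d.npy",d); cv2.imwrite(f"pics/{n}5.png",p)
    a,b,c,e=(120,270,280,500) if n=="scene" else (110,240,300,500)
    cv2.imwrite(f"pics/{n}5c.png",cv2.resize(p[a:b,c:e],None,fx=3.5,fy=3.5,interpolation=cv2.INTER_CUBIC))
P=pts("top",d);z=P[...,2]
m=np.zeros(z.shape,bool);m[150:235,365:460]=1;m&=(z>36)&(z<80)
q=P[m];print(m.sum(),cv2.minAreaRect(q[:,:2].astype(np.float32)),np.percentile(q[:,2],[5,50,95]))
A=np.c_[q[:,:2]-q[:,:2].mean(0),np.ones(len(q))];t=q[:,2]>45;print("plane",np.linalg.lstsq(A[t],q[t,2],rcond=None)[0])
E
```

```text
time: 22.45
eef_pos: [535.5, -131.5, 198.4]
ee_rot: [179.9, 0.0, 85.7]
contact_force: [0.3, 0.6, -0.5]
gripper_width: 76.7
time: 23.45
eef_pos: [555.6, 137.5, 196.1]
ee_rot: [180.0, 0.0, 85.7]
contact_force: [0.6, -0.1, -1.0]
gripper_width: 76.7
1674 ((521.8850708007812, -140.86724853515625), (132.50579833984375, 91.29304504394531), 85.51012420654297) [48.15894169 53.32371386 56.45717255]
plane [ 3.79865285e-03 -1.48358651e-03  5.33069625e+01]
```

View pics/scene5c.png

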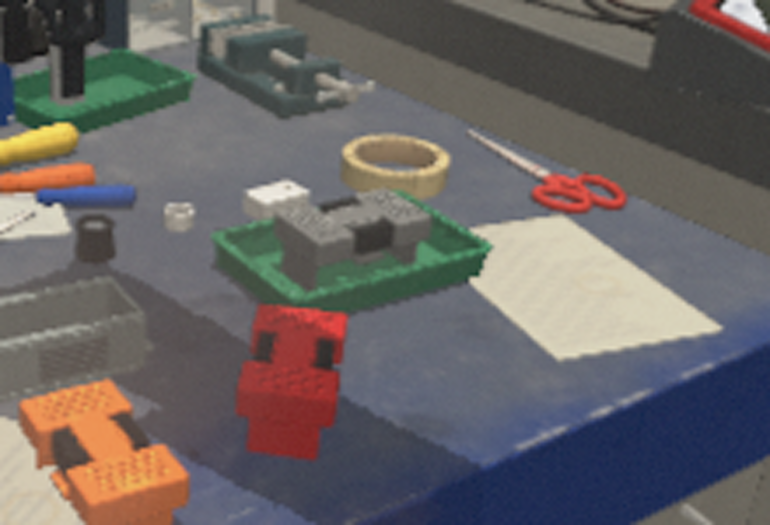

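View pics/top5.png

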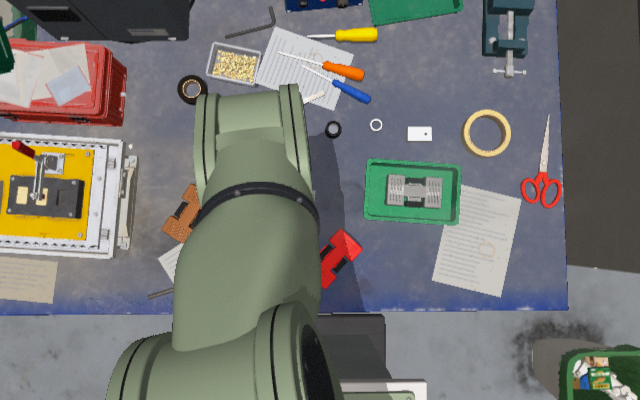

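The cover sits centred in the tray at (413,191) in the top view. It is level, with its top at about 53 mm, as expected on the 2 mm floor. The loupe, ring and block are still at (333,129), (376,125) and (420,134), and the gripper is clear.

```bash
python3 -c "
from workcell import env
s=env.read_state();print(s['time'],s['contact_force'].round(1),s['dq'].round(2));print(env.hand_in())"
```

```text
23.55 [ 0.2 -0.5 -0.7] [ 0.32 -0.03 -0.02 -0.04 -0.07 -0.05 -0.13]
the job is handed in; nothing more can be done
None
```

The cover is off the battery box and standing right way up in the green tray; I handed the job in at 23.6 s, and no verdict came back.

- **Squeeze:** I closed the gripper in small steps and shifted it until the net sideways force was about 0.4 N. Each tab was then in about 5.2 mm, roughly 11 N. That travel is an estimate from the opening and the forces felt, since the tabs have no direct reading.
- **Lift:** The hooks came free with no snag. At 4 mm of lift the force read only about 1.8 N, the cover's weight.
- **Placing:** I lowered the cover until the floor contact read about 3 N. I then let the tabs out slowly while following the fingers down, so the cover would not drop.

**Last checks:**
- The cover is level, its top at about 53 mm, as expected on the tray's 2 mm floor.
- It sits in the middle of the tray, and by eye the tray, loupe, ring and block are where they started.
- The robot is clear and touching nothing.
- My final outline fit of the cover came out too large (132 x 91 mm against 110 x 62 mm), probably because stray depth points were caught in the mask. I relied on the pictures and the height for its position instead.

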